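# Snap the dog-lead tab shut with the table pliers

## Robot

A 6-joint arm with a two-finger parallel gripper is mounted at the origin on the work surface. World frame = base frame: x ahead of the robot, y to its left, z up, the work surface at z = 0. Lengths are in mm, angles in rad, forces in N, time in s.
With the tool pointing down it reaches from about 300 to 775 mm from the base axis. Payload 14.6 kg.
Tool frame: the origin (TCP) lies between the finger pads; the fingertips stand 19 mm ahead of it and the grasp point (between the pads) is the TCP; z points along the fingers, y is the line along which they close (so a half turn about z gives the same grasp; the last joint's range is limited). The gripper opens to 94 mm and grips with 3 to 60 N. Pads are 16 mm wide; open, the fingers measure 119 mm over their backs; the gripper's body (75 mm by 177 mm) begins 78 mm behind the grasp point.
Start: joints at [1.068, 0.3, 1.521, -0, 1.321, -0.067], TCP at [232.171, 498.584, 224.446] pointing down, gripper open.
Joint ranges: [-3.03, 3.03], [-0.79, 2.21], [0.23, 2.52], [-1.04, 4.18], [0, 3.07], [-2.55, 2.55]. Speed limits (rad/s): [2.22, 2.22, 2.57, 3.14, 3.14, 3.14].

## Interface

Orientations are given as [roll, pitch, yaw] about the fixed x, y, z axes, in that order (R = Rz(yaw) Ry(pitch) Rx(roll)).
In Python, from cell import monitor, imaging, job, find_in, trace gives the robot as it stands. The module is installed in compiled form; this text tells all that it offers.
- The arm moves only by the tool arm_command, never from a script. Its argument "steps" is a list of rows, each a list of 5 numbers: the opening, from 0 (shut) to 1 (fully open), then the shift along the tool's x, y, z in mm, then the turn about the tool's z in degrees. In form: [[gripper, dx, dy, dz, turn], ...]. A call has 1 to 20 rows; each row is the pose to reach, as a shift and turn from the pose commanded when the call began, along the tool's axes at that moment; what a row does not reach only later rows make up. A row lasts 1/8 s, in which the tool goes at most 62.5 mm and 10.7 degrees, less where a joint would pass 70% of its speed; a pose out of reach is approached as far as the arm can. A call with a gripper value outside its range is refused whole. The fingers move at their own pace and stop on an object; "force" is the grip in N (left out, the last holds). Time passes only in rows, so rows that repeat a pose let the fingers close. It gives the time, the measured TCP pose, the force, the opening and the grip force at its end, in the units of the state.
- monitor.read_state(): the state, without advancing time (a new reading comes with each control period).
- imaging.camera(name): name is "scene" or "top"; returns a dict with "img" (400x640x3 uint8, red, green, blue), "mtx" (3x3 intrinsics, pixels), "D" ([k1, k2, p1, p2, k3] as OpenCV has them; the pictures are not rectified), "view" (4x4, takes a point from world to camera coordinates). Camera axes: x right, y down, z forward; pixel columns grow to the right and rows downward; lengths in mm; the calibration is good to about 2 mm. A picture is of the moment at which its call begins. There is no depth.
- job.sign_off(): hands the job in; it is judged then, once.
Trained networks look in a picture, given as the dict that the camera call returned (one of the last four; its "shot" number tells which), for a name from the list of things; names that differ only in an ending like _2 or _b are one class to them, and where a whole thing is asked for, a point or a joint stands for the part that bears it (a point fixed in the world has none). Each returns a list of dicts, best first, with "p" (0 to 1); they miss things now and then, are a little off and sometimes report something else, mostly with a low value. They report only what shows in the picture. A call takes as long as a camera call. They do not tell look-alikes from the thing itself.
- find_in(picture, target): "rect" ([centre column, centre row, width, height] in pixels, round what is visible of it).
- trace(picture, target): "region" (400x640 bool, what is visible of it) and "rect" ([centre column, centre row, width, height] in pixels, round what is visible of it).
The state is a dict: "clock": time; "joints": joint angles; "qd": joint speeds; "effort": joint torques, N m; "eef_pos": TCP position; "eef_rot": TCP orientation; "wrist_force": force on the tool from outside, world axes, zero at the start; "moment": the same for the moment, N m; "finger_gap": finger opening in mm; "finger_force": force on a finger pad.
Only numpy, scipy, OpenCV 4.12 (cv2) and the standard library are available. Lean on these libraries where they do the work, as an engineer would, in place of code of your own. Each camera call takes 0.05 s, during which the arm holds its last target. There are 200 camera calls.

## Task

The press stud on the black plastic dog-lead tab is still open. Lay the tab in the snap pliers so that the foot of its stud drops fully into the cup of the lower die, then press the pliers' handle down gently until you feel the stud click shut, no harder than it needs, and let the handle spring all the way back up. Leave the closed tab lying in the die, let go of everything, and leave the candle, remote control and game controller where they are.

Things in the scene. Friction and masses are not known exactly. Their poses are not given: they have to be found in the camera images.
- tab_grip (a point): Centre of the finger grip of the loose tab (about 60 g, black plastic, 123 mm long: a strip 26 mm wide, 4 mm thick, press stud at one end, raised grip block at the other). Block 40 long, 18 wide, 22 mm high; this point is 11 mm above its underside, which is level with the stud foot's. Axes of the tab: x along it from stud to grip, z out of the stud's cap.
- stud_foot (a point): Centre of the underside of the tab's stud, 90 mm along the tab's -x from the grip's centre. The foot is a steel disc 12 mm wide standing 4 mm out below the strip. Above the strip a 30 x 26 mm leaf with a round steel cap 18 mm wide stands off by 4 mm: the cap's top is 20 mm above this point when open, 16 mm when closed. Axes as tab_grip.
- stud (a joint): Travel of the stud's cap: 0 = open, 0.004 m = snapped shut. It resists up to 20 to 30 N straight down on the cap, gives way after about 1 mm, and past 2.6 mm pulls itself shut and stays; let go sooner, it springs open again.
- die: Fixed steel lower die of the pliers, 32 x 32 x 12 mm, origin under its centre; in its top (12 mm up) a round cup 15.5 mm wide, 6 mm deep. x: from the handle towards the hinge, z up. A ledge 16 mm wide, flush with the rim, runs 62 mm to its -y side: the strip lies on rim and ledge, grip towards -y, foot 4 mm down in the cup. Handle up, there is 30 mm free above the rim.
- hinge (a point): Hinge axis (along the die's y) of the pliers' upper arm, 50 mm in the die's +x from its centre, 29 mm above the cup's rim. The pliers are hinged at this end, like a nutcracker, and held fast by the lower arm in a wooden block; both handles point to the die's -x. The upper arm is 22 mm wide.
- handle_pad (a point): Point to press, on the top face of the upper handle, 130 mm along the arm from the hinge and 9 mm above the line through the hinge along the arm; moves with the handle. Handle: black plastic, 26 mm wide, 42 mm long to either side of this point, a small lip at its end. The point's x runs along the arm to the hinge.
- lever (a joint): Handle angle: 0 = up (arm 0.6 rad above level), grows when pressed, 0.6 = level. Return spring: 2.5 to 4 N at the pad. The punch screw under the arm (50 mm from the hinge) is set up to 9 mm longer or shorter each time: it meets the cap at 0.4 to 0.65. Click about 0.06 later at 11 to 16 N on the pad, then the force falls back to the spring's; over about 24 N (55 N on the tab) crushes it.
- candle: Pink candle 74 mm wide, 75 mm high on a brass tray 170 mm wide; origin at its underside. Leave alone.
- remote: White remote control 150 x 42 x 16 mm, x along its length; origin at its underside. Leave alone.
- gamepad: White game controller about 150 x 110 x 40 mm; origin at its underside. Leave alone.
Not all that is in view belongs to the job. What is meant by the part that bears tab_grip is not pink or white, and is the larger of those in its own colour.

How it is judged (in metres and radians):
On the way, in this order (a step that is already met when the one before it is completed fails the run):
1. the tab lies in the pliers with its stud, still open, seated in the cup of the die (horizontal distance between stud_foot and die below 0.004 m and z of stud_foot in the frame of die below 0.0098 m and value of joint stud below 0.0012 m), for 0.2 s.
2. the handle is pressed down until the stud snaps shut (value of joint stud above 0.0032 m and value of joint lever above 0.3 rad), for 0.05 s.
At the end, for the whole second after the job is handed in: The stud is snapped shut (travel over 3.2 mm), the tab lies with the stud's foot in the die's cup (within 5 mm of its centre, sunk in by 1.5 mm or more), the handle is fully up again (under 0.08 rad) and nothing is held or touched (value of joint stud above 0.0032 m and horizontal distance between stud_foot and die below 0.005 m and z of stud_foot in the frame of die below 0.0105 m and value of joint lever below 0.08 rad).
It fails at once if the tab is squeezed onto the die with more than 55 N (contact force between die and anything else above 55 N).
It fails at once if the candle, remote control or game controller is moved by more than 20 mm (distance of any of candle, remote, gamepad from where it was at the start of the episode above 0.02 m).
It also fails if it takes over 70 s, if anything falls off the work surface, if the arm or the gripper's body presses on something with over 40 N, if the wrist force passes 120 N, or if a joint passes its speed limit or range.

## Working session

There is one attempt and no reset: what is moved stays moved. The work goes in short steps, Python scripts to look and compute and a tool call to move; the robot and the scene stay as the last step left them, time stands still between calls to the robot, and variables do not carry over. Pictures are saved under pics/ and viewed, at most 10 in all, crops included, and the job is handed in when it is done.

Besides the shell and the picture viewer there is one more tool, called after ">>>" as name([rows], argument=value, ...), one row to a line, values as JSON. arm_command: Moves the arm, as the interface text tells. Its arguments: {"type":"object","properties":{"steps":{"type":"array","items":{"type":"array","items":{"type":"number"}}},"force":{"type":"number"}},"required":["steps"]}

```bash
mkdir -p pics
cat > h.py <<'E'
import numpy as np, cv2
from cell import monitor, imaging, job, find_in, trace
def ray(c,uv):
    p=cv2.undistortPoints(np.array([[uv]],float),np.array(c["mtx"],float),np.array(c["D"],float))[0,0]
    V=np.array(c["view"]);R,t=V[:3,:3],V[:3,3]
    return -R.T@t, R.T@np.array([p[0],p[1],1])
def atz(c,uv,z):
    o,d=ray(c,uv); return o+d*(z-o[2])/d[2]
def proj(c,P):
    V=np.array(c["view"]);r=cv2.Rodrigues(V[:3,:3])[0]
    return cv2.projectPoints(np.array(P,float).reshape(-1,1,3),r,V[:3,3],np.array(c["mtx"],float),np.array(c["D"],float))[0][:,0]
def tri(a,b):
    (o,d),(p,e)=a,b; A=np.c_[d,-e]; s=np.linalg.lstsq(A,p-o,rcond=None)[0]
    x,y=o+d*s[0],p+e*s[1]; return (x+y)/2,np.linalg.norm(x-y)
def save(img,n): cv2.imwrite(n,img[:,:,::-1])
E
python3 - <<'E'
from h import *
for n in("scene","top"):
    c=imaging.camera(n); save(c["img"],f"pics/{n}0.png")
    V=c["view"];print(n,(-V[:3,:3].T@V[:3,3]).round(),c["mtx"][0][0])
    for t in("tab_grip","die","handle_pad","stud_foot","hinge","candle","remote","gamepad"):
        try:print(t,[(round(x["p"],2),np.round(x["rect"]).tolist(),atz(c,x["rect"][:2],5).round()[:2].tolist()) for x in find_in(c,t)[:4]])
        except Exception as e:print(t,e)
E
```

```text
scene [1148. -193.  995.] 428.28323515667313
tab_grip [(0.73, [270.0, 335.0, 32.0, 62.0], [800.0, -186.0]), (0.68, [228.0, 221.0, 6.0, 42.0], [450.0, -186.0]), (0.68, [179.0, 222.0, 12.0, 28.0], [398.0, -314.0]), (0.67, [193.0, 260.0, 20.0, 31.0], [532.0, -305.0])]
die []
handle_pad [(0.88, [322.0, 202.0, 35.0, 79.0], [498.0, 77.0])]
stud_foot [(0.72, [255.0, 268.0, 34.0, 41.0], [619.0, -164.0]), (0.61, [226.0, 223.0, 14.0, 37.0], [456.0, -195.0]), (0.55, [193.0, 262.0, 18.0, 27.0], [535.0, -307.0]), (0.52, [177.0, 223.0, 16.0, 31.0], [399.0, -317.0])]
hinge [(0.56, [328.0, 220.0, 68.0, 113.0], [561.0, 69.0])]
candle [(0.56, [423.0, 196.0, 27.0, 36.0], [597.0, 349.0])]
remote [(0.75, [271.0, 336.0, 36.0, 65.0], [801.0, -185.0])]
gamepad [(0.88, [378.0, 143.0, 47.0, 39.0], [362.0, 327.0])]
top [ 337.   16. 1223.] 435.6779600898553
tab_grip [(0.76, [401.0, 252.0, 24.0, 42.0], [461.0, -188.0]), (0.68, [445.0, 230.0, 14.0, 30.0], [536.0, -306.0]), (0.62, [444.0, 277.0, 25.0, 33.0], [405.0, -310.0]), (0.6, [398.0, 197.0, 43.0, 22.0], [618.0, -169.0])]
die []
handle_pad [(0.92, [323.0, 187.0, 12.0, 51.0], [623.0, 46.0])]
stud_foot [(0.84, [396.0, 200.0, 43.0, 21.0], [609.0, -164.0]), (0.83, [400.0, 252.0, 21.0, 40.0], [461.0, -184.0]), (0.68, [444.0, 231.0, 14.0, 32.0], [533.0, -304.0]), (0.61, [446.0, 281.0, 19.0, 28.0], [397.0, -314.0])]
hinge [(0.98, [326.0, 195.0, 44.0, 81.0], [602.0, 36.0])]
candle [(0.56, [222.0, 175.0, 25.0, 33.0], [631.0, 341.0])]
remote [(0.68, [406.0, 137.0, 23.0, 49.0], [800.0, -181.0])]
gamepad [(0.66, [216.0, 263.0, 64.0, 46.0], [379.0, 319.0]), (0.54, [406.0, 138.0, 28.0, 50.0], [796.0, -181.0])]
```

Run:
```python
import cv2,numpy as np
a=cv2.imread("pics/top0.png");b=cv2.imread("pics/scene0.png")
A=cv2.resize(a[120:320,290:490],(600,600),interpolation=cv2.INTER_CUBIC)
cv2.imwrite("pics/topc.png",A)
B=cv2.resize(b[150:350,150:410],(780,600),interpolation=cv2.INTER_CUBIC)
cv2.imwrite("pics/scenec.png",B)
```

```text
(no output)
```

View pics/topc.png

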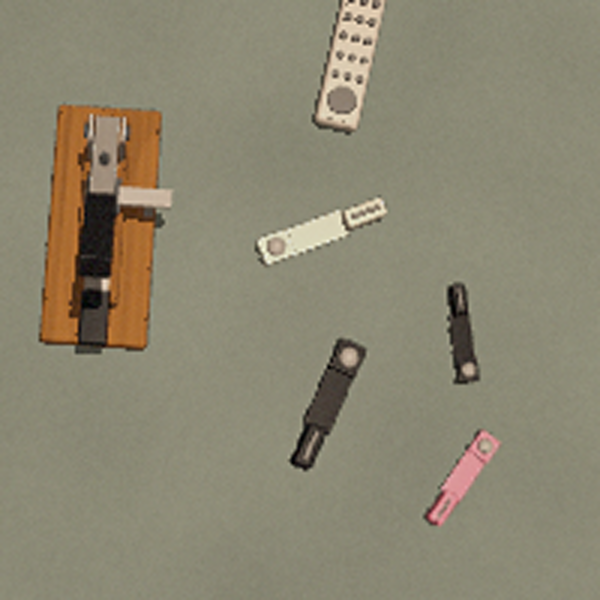

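View pics/scenec.png

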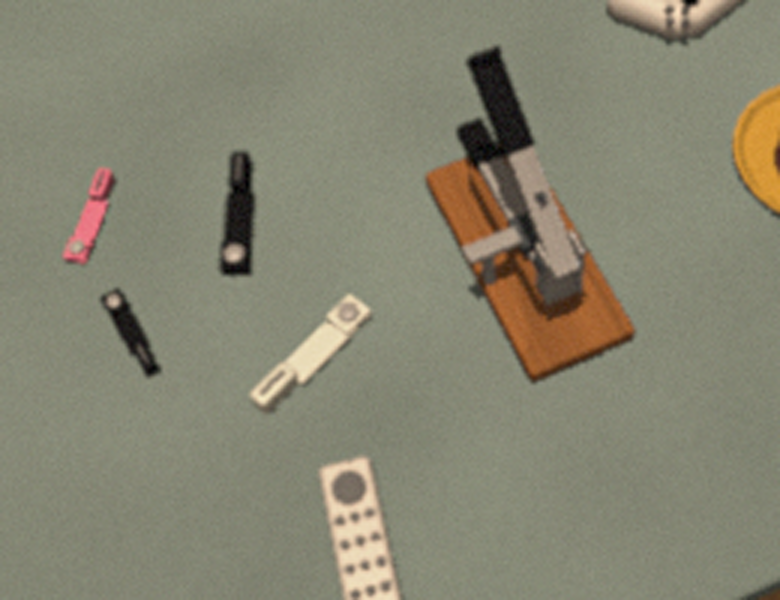

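The top view shows four tabs. In full-image pixels they are the large black one at (401,252), a small black one at (445,231), a white one at (397,198) and a pink one at (444,279). The large black tab fits: it is neither pink nor white, and it is the larger of the two black ones. These enlarged crops confirm it. Its stud is at about (406,238) and its grip at about (393,268). The pliers' ledge ends at about (347,186).

```bash
cat >> h.py <<'E'
from scipy.optimize import minimize
def avg(n,k=4):
    cs=[imaging.camera(n) for _ in range(k)]; c=dict(cs[-1]); c["avg"]=np.mean([x["img"] for x in cs],0); return c
def box(x0,x1,y0,y1,z0,z1): return np.array([[x,y,z] for x in(x0,x1) for y in(y0,y1) for z in(z0,z1)],float)
a=np.linspace(0,2*np.pi,24,endpoint=False)
TAB=[box(-13,72,-13,13,4,8),box(70,110,-9,9,0,22),box(-13,17,-13,13,12,16),
 np.c_[9*np.cos(a),9*np.sin(a),0*a+20],np.c_[9*np.cos(a),9*np.sin(a),0*a+16]]
def place(P,x,y,z,yaw):
    c,s=np.cos(yaw),np.sin(yaw); return P@np.array([[c,-s,0],[s,c,0],[0,0,1]]).T+[x,y,z]
def render(c,parts,roi):
    u0,v0,u1,v1=roi;S=8;m=np.zeros(((v1-v0)*S,(u1-u0)*S),np.uint8)
    for P in parts:
        q=(proj(c,P)+.5-[u0,v0])*S
        cv2.fillConvexPoly(m,cv2.convexHull(np.round(q).astype(np.int32)),255)
    return cv2.resize(m,(u1-u0,v1-v0),interpolation=cv2.INTER_AREA)/255.
def soft(c,roi):
    u0,v0,u1,v1=roi;I=c["avg"][v0:v1,u0:u1];bg=np.median(I.reshape(-1,3),0)
    return np.clip((np.abs(I-bg).sum(2)-25)/110,0,1)
def fit(views,z,p0,parts=TAB):
    ms=[(c,r,soft(c,r)) for c,r in views]
    f=lambda p:sum(((render(c,[place(P,p[0],p[1],z,p[2]/50) for P in parts],r)-m)**2).sum() for c,r,m in ms)
    p0=np.array([p0[0],p0[1],p0[2]*50]);sim=np.vstack([p0]+[p0+5*e for e in np.eye(3)])
    r=minimize(f,p0,method="Nelder-Mead",options=dict(initial_simplex=sim,xatol=.02,fatol=1e-3))
    return r.x[0],r.x[1],r.x[2]/50,r.fun
E
python3 - <<'E'
from h import *
t=avg("top");s=avg("scene")
rt=(380,225,420,282);rs=(215,193,242,248)
p0=[*atz(t,(406,238),20)[:2],np.radians(156)]
print(p0)
for v in([(t,rt)],[(s,rs)],[(t,rt),(s,rs)]):print(np.round(fit(v,0,p0),3))
T=cv2.resize(t["avg"][150:225,308:358].astype(np.uint8),(400,600),interpolation=cv2.INTER_CUBIC)
S=cv2.resize(s["avg"][200:275,300:350].astype(np.uint8),(400,600),interpolation=cv2.INTER_CUBIC)
save(np.hstack([T,S]),"pics/pl.png")
print(monitor.read_state()["clock"])
E
```

```text
[np.float64(500.3789276853053), np.float64(-197.1066465931864), np.float64(2.722713633111154)]
[ 500.4   -196.843    2.801   31.21 ]
[ 500.89  -199.405    2.802   19.283]
[ 501.026 -198.241    2.797   74.704]
1.3
```

View pics/pl.png

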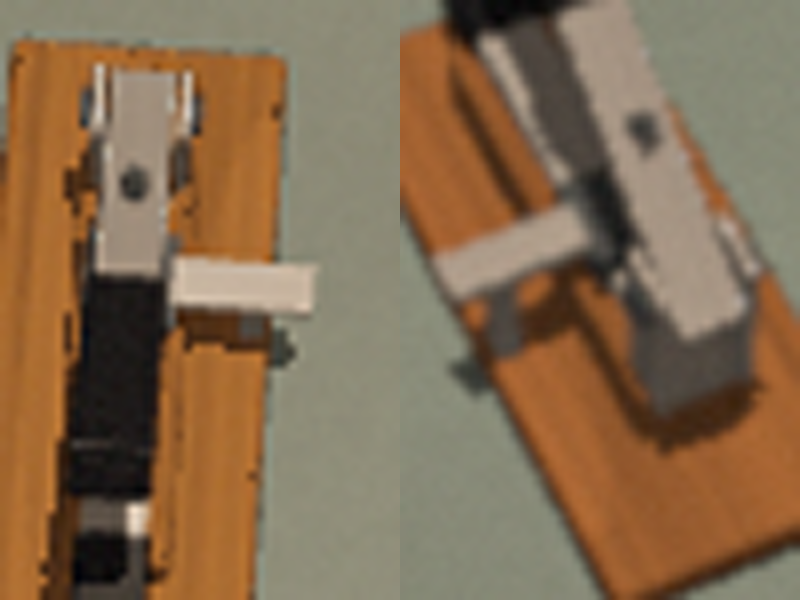

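The pliers' ledge end corners are at about (347,183) and (347,189) in the top view, and (307,237) and (304,232) in the scene view. The tab fit gives the foot at (501,-198) with yaw 160°, and both cameras agree within 3 mm. My first move is to rise a little, which also gives me the tool's pose.

>>> arm_command([
  [1, 0, 0, -20, 0],
  [1, 0, 0, -20, 0],
])

```text
clock: 1.55
eef_pos: [232.4, 499.0, 245.5]
eef_rot: [3.139, 0.0, 2.706]
wrist_force: [-0.0, -0.0, -0.6]
finger_gap: 93.9
finger_force: 0.0
```

```bash
cat >> h.py <<'E'
from scipy.spatial.transform import Rotation as Ro
def tool():
    s=monitor.read_state(); return np.array(s["eef_pos"]),Ro.from_euler("xyz",s["eef_rot"]).as_matrix()
def delta(P):
    p,R=tool(); return (R.T@(np.array(P)-p)).round(1)
def yawy():
    R=tool()[1]; return np.degrees(np.arctan2(R[1,1],R[0,1])), np.degrees(np.arctan2(R[1,0],R[0,0]))
def fitledge(views,p0):
    # p: x,y (die centre), rim z, yaw
    L=np.array([[-8,-62,0],[8,-62,0],[8,-15,0],[-8,-15,0]],float)
    ms=[(c,r,np.clip((c["avg"][r[1]:r[3],r[0]:r[2],2]-125)/70,0,1)) for c,r in views]
    f=lambda p:sum(((render(c,[place(L,p[0],p[1],p[2],p[3]/50)],r)-m)**2).sum() for c,r,m in ms)
    p0=np.array([*p0[:3],p0[3]*50]);sim=np.vstack([p0]+[p0+4*e for e in np.eye(4)])
    r=minimize(f,p0,method="Nelder-Mead",options=dict(initial_simplex=sim,xatol=.02,fatol=1e-3,maxiter=2000))
    return r.x[0],r.x[1],r.x[2],r.x[3]/50,r.fun
E
python3 - <<'E'
from h import *
print(monitor.read_state()["joints"],tool(),yawy())
print(delta([416.3,-167.8,230]))
t=avg("top",3);s=avg("scene",3)
A=tri(ray(t,(347.25,182.6)),ray(s,(307,237.4)));B=tri(ray(t,(346.75,188.9)),ray(s,(303.9,232)))
print(A,B)
for a,b in(((343.1,157),(339.4,223.2)),((343.2,156.5),(338.9,235.9))):
    d=atz(t,a,40)-atz(t,b,40);print("block yaw",np.degrees(np.arctan2(d[1],d[0])))
rt=(332,178,352,194);rs=(301,225,319,242)
y=np.radians(-4);e=(A[0]+B[0])/2
p0=[e[0]-62*np.sin(y),e[1]+62*np.cos(y),e[2],y]
print(p0,np.round(fitledge([(t,rt),(s,rs)],p0),3))
E
```

```text
[ 1.06840078e+00  2.84065651e-01  1.49207207e+00  1.12800915e-05
  1.36314873e+00 -6.66207867e-02] (array([232.38701331, 498.98420112, 245.47877888]), array([[-9.06542225e-01,  4.22113708e-01,  1.10082193e-03],
       [ 4.22115120e-01,  9.06539971e-01,  2.02654052e-03],
       [-1.42508545e-04,  2.30181814e-03, -9.99997341e-01]])) (np.float64(65.03182249461905), np.float64(155.03180369990596))
[-448.2 -526.9   14.3]
(array([627.43405582, -19.28510781,  73.51760668]), np.float64(0.9316470288106824)) (array([609.71330967, -19.95214306,  73.38652237]), np.float64(0.07555604360124644))
block yaw 2.264091463136262
block yaw 2.3559681581245693
[np.float64(622.8985841162212), np.float64(42.23034568102882), np.float64(73.45206452276935), np.float64(-0.06981317007977318)] [ 6.27233e+02  8.26260e+01  4.24870e+01 -1.33000e-01  2.19430e+01]
```

Triangulation gives the rim at z≈73.5 and the die yaw at about +2.3°. The ledge corners are 17.7 mm apart against a nominal 16. I'm moving over the grip with the half-turned grasp, which leaves joint 6 in range for placing.

>>> arm_command([
  [0.5, -32, -38, 0, 10],
  [0.5, -64, -75, 0, 20],
  [0.5, -96, -113, 0, 30],
  [0.5, -128, -150, 0, 40],
  [0.5, -160, -188, 0, 50],
  [0.5, -192, -226, 0, 60],
  [0.5, -224, -263, 0, 70],
  [0.5, -256, -301, 0, 80],
  [0.5, -288, -339, 0, 90],
  [0.5, -320, -376, 0, 100],
  [0.5, -352, -414, 0, 110],
  [0.5, -384, -451, 0, 120],
  [0.5, -416, -489, 0, 130],
  [0.5, -448.2, -526.9, 20, 140],
  [0.5, -448.2, -526.9, 60, 150],
  [0.5, -448.2, -526.9, 100, 160],
  [0.5, -448.2, -526.9, 140, 170],
  [0.5, -448.2, -526.9, 175, 174.7],
  [0.5, -448.2, -526.9, 175, 174.7],
  [0.5, -448.2, -526.9, 175, 174.7],
])

```text
clock: 4.35
eef_pos: [416.6, -168.5, 70.6]
eef_rot: [3.141, -0.001, -0.341]
wrist_force: [-0.1, 0.2, 1.0]
finger_gap: 47.2
finger_force: 0.0
```

Run:
```python
from h import *
print(tool()[0],yawy(),delta([416.3,-167.8,22]))
t=avg("top",3);s=avg("scene",3)
rt=(332,178,352,194);rs=(301,225,319,242)
for c,r in((t,rt),(s,rs)):print(np.round(c["avg"][r[1]:r[3]:2,r[0]:r[2]:2,2]).astype(int))
y=np.radians(2.3)
p0=[618.5-62*np.sin(y),-19.6+62*np.cos(y),73.5,y]
print(p0,np.round(fitledge([(t,rt),(s,rs)],p0),3))
```

```text
[ 416.59244258 -168.51885834   70.61398327] (np.float64(-109.55391063459737), np.float64(-19.55389938601228)) [-0.6 -0.6 48.6]
[[ 40  48  49  50  56  66 124 120 121 123]
 [ 41  46  53  50  53  83 122 124 124 123]
 [136 106 108  75  79  74 121 121 121 123]
 [165 166 166 164 165 166 164 166 122 122]
 [165 165 165 166 165 163 162 164 121 123]
 [ 75  98 100 128 127 149 147 168 120 122]
 [ 18  19  21  63  57 129 124 122 125 123]
 [ 23  20  25  40  39  60 131 125 125 126]]
[[ 46  55  50  52  49  52  42  22  48]
 [ 44  52  50  56  47  45  58  89 127]
 [ 82  40  52  53  79 103 138 145 148]
 [123  49  94 123 142 146 144 147 147]
 [131  88 138 145 144 148 148 120  86]
 [125 120 107 149 137 115  81  57  49]
 [126 132  87  90  67  61  62  54  41]
 [129 127 124  55  48  58  66  36  22]
 [126 127 131  96  34  58  66  39  23]]
[np.float64(616.0118288629812), np.float64(42.350052497095646), 73.5, np.float64(0.04014257279586958)] [6.09289e+02 7.94470e+01 6.48940e+01 1.69000e-01 2.82470e+01]
```

>>> arm_command([
  [0.5, -0.6, -0.6, 24, 0],
  [0.5, -0.6, -0.6, 48, 0],
  [0.5, -0.6, -0.6, 48, 0],
  [0, -0.6, -0.6, 48, 0],
  [0, -0.6, -0.6, 48, 0],
  [0, -0.6, -0.6, 48, 0],
  [0, -0.6, -0.6, 48, 0],
], force=25)

```text
clock: 5.52
eef_pos: [415.8, -167.6, 21.8]
eef_rot: [3.141, -0.0, -0.343]
wrist_force: [-0.7, -0.3, 3.1]
finger_gap: 17.4
finger_force: 25.0
```

```bash
cat >> h.py <<'E'
def fitledge2(views,p0,yaw=None):
    L=np.array([[-8,-62,0],[8,-62,0],[8,-15,0],[-8,-15,0]],float);ms=[]
    for c,r,uv in views:
        col=c["avg"][uv[1]-1:uv[1]+2,uv[0]-1:uv[0]+2].reshape(-1,3).mean(0)
        d=np.linalg.norm(c["avg"][r[1]:r[3],r[0]:r[2]]-col,axis=2); ms.append((c,r,np.clip(1-(d-10)/50,0,1)))
    g=lambda p:np.array([*p[:3],yaw*50 if yaw is not None else p[3]])
    f=lambda p:sum(((render(c,[place(L,p[0],p[1],p[2],g(p)[3]/50)],r)-m)**2).sum() for c,r,m in ms)
    n=3 if yaw is not None else 4
    p0=np.array([*p0[:3],p0[3]*50])[:n];sim=np.vstack([p0]+[p0+2*e for e in np.eye(n)])
    r=minimize(f,p0,method="Nelder-Mead",options=dict(initial_simplex=sim,xatol=.02,fatol=1e-3,maxiter=2000))
    p=g(r.x); return p[0],p[1],p[2],p[3]/50,r.fun
E
python3 - <<'E'
from h import *
print(tool()[0],yawy(),monitor.read_state()["finger_gap"],monitor.read_state()["finger_force"])
t=avg("top",3);s=avg("scene",3)
V=[(t,(331,178,352,193),(340,186)),(s,(301,226,318,242),(309,232))]
print([c["avg"][uv[1],uv[0]].round() for c,_,uv in V],t["avg"][190,360],s["avg"][240,300])
y=np.radians(2.3)
p0=[616,42.3,73.5,y]
print(np.round(fitledge2(V,p0),3),np.round(fitledge2(V,p0,y),3),np.round(fitledge2(V[:1],p0,y),3))
E
```

```text
[ 415.79451545 -167.60444066   21.75332407] (np.float64(-109.66570566295951), np.float64(-19.665702196018284)) 17.43139135425748 24.96125042438507
[array([204., 186., 165.]), array([182., 162., 145.])] [146.         143.66666667 124.33333333] [144.         145.66666667 127.66666667]
[6.16203e+02 4.31620e+01 7.53890e+01 3.70000e-02 1.02130e+01] [6.1590e+02 4.3114e+01 7.5081e+01 4.0000e-02 1.0505e+01] [6.16392e+02 4.36800e+01 7.32630e+01 4.00000e-02 3.40500e+00]
```

The tab is gripped: the gap is 17.4 mm, against an 18 mm block. The die fit is (616,43), rim z≈74–75, yaw 2.2°. I'll lift and stage it in front of the ledge.

>>> arm_command([
  [0, 0, 0, -50, 0],
  [0, 0, 0, -100, 0],
  [0, 15, -8, -100, -10],
  [0, 31, -17, -100, -20],
  [0, 46, -25, -100, -30],
  [0, 62, -33, -100, -40],
  [0, 77, -41, -100, -50],
  [0, 92, -49, -100, -60],
  [0, 108, -58, -100, -70],
  [0, 123, -66, -100, -80],
  [0, 139, -74, -100, -90],
  [0, 154, -82, -95, -100],
  [0, 170, -91, -90, -108],
  [0, 184.7, -98.8, -83, -111.9],
  [0, 184.7, -98.8, -83, -111.9],
  [0, 184.7, -98.8, -83, -111.9],
  [0, 184.7, -98.8, -83, -111.9],
])

```text
clock: 7.95
eef_pos: [622.5, -136.8, 104.9]
eef_rot: [3.141, 0.0, 1.609]
wrist_force: [-0.6, 0.2, -0.2]
finger_gap: 17.9
finger_force: 25.0
```

Run:
```python
from h import *
st=monitor.read_state();print(st["clock"],tool()[0],yawy(),st["finger_gap"],st["wrist_force"])
t=avg("top",3);s=avg("scene",3)
p=tool()[0];y=np.radians(yawy()[1]-180)
print("pred",proj(t,[p[0]-90*np.cos(y),p[1]-90*np.sin(y),p[2]-1.75]),proj(s,[p[0]-90*np.cos(y),p[1]-90*np.sin(y),p[2]-1.75]))
T=cv2.resize(t["avg"][160:235,320:370].astype(np.uint8),(400,600),interpolation=cv2.INTER_CUBIC)
S=cv2.resize(s["avg"][200:275,280:330].astype(np.uint8),(400,600),interpolation=cv2.INTER_CUBIC)
save(np.hstack([T,S]),"pics/stage.png")
```

```text
7.95 [ 622.52521931 -136.83352563  104.85390378] (np.float64(2.1640061584487613), np.float64(92.16400333847717)) 17.85255220565793 [-0.56734606  0.19617804 -0.22408744]
pred [[357.75118402 183.8575396 ]] [[294.6228052  232.61253137]]
```

View pics/stage.png

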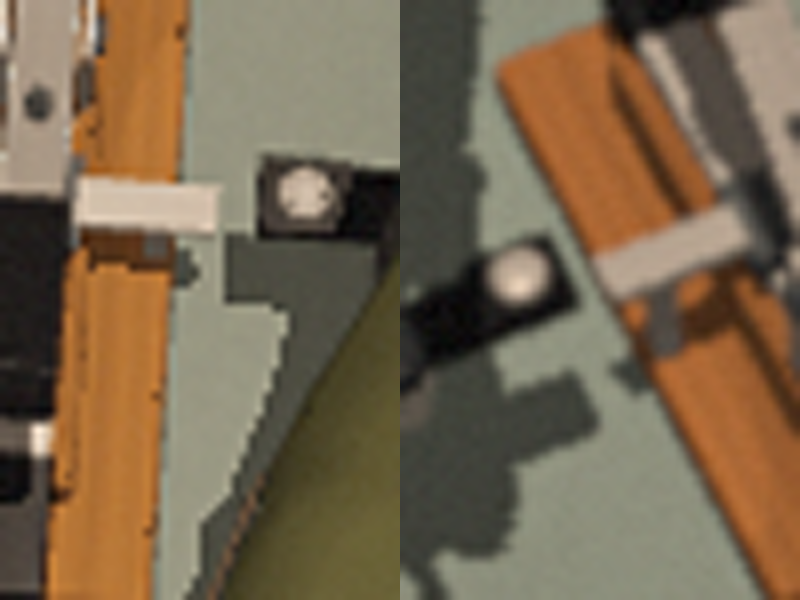

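```bash
cat >> h.py <<'E'
def cap(c,uv,r=7):
    u,v=uv;I=c["avg"][v-r:v+r+1,u-r:u+r+1].sum(2);w=np.clip((I-I.min()-150)/200,0,1)
    n,l,st,ce=cv2.connectedComponentsWithStats((w>.5).astype(np.uint8)); k=l[r,r]
    m=cv2.dilate((l==k).astype(np.uint8),np.ones((3,3)))*w
    V,U=np.mgrid[v-r:v+r+1,u-r:u+r+1]; return (m*U).sum()/m.sum(),(m*V).sum()/m.sum(),m.sum()
E
python3 - <<'E'
from h import *
t=avg("top",4);s=avg("scene",4)
a=cap(t,(358,184));b=cap(s,(294,233));P=tri(ray(t,a[:2]),ray(s,b[:2]));print(a,b,P)
p=tool()[0];y=np.radians(yawy()[1]-180);E=np.array([p[0]-90*np.cos(y),p[1]-90*np.sin(y),p[2]-1.75]);print("exp",E,"bias",P[0]-E)
V=[(t,(331,178,352,193),(340,186)),(s,(301,226,318,242),(309,232))]
for yy in(1.5,2.2,3):print(np.round(fitledge2(V,[616,42.3,73.5],np.radians(yy)),3) if 0 else np.round(fitledge2(V,[616,42.3,73.5,0],np.radians(yy)),3))
# long edges of the arm for the pliers' plane
E
```

```text
(np.float64(357.573276868185), np.float64(183.6944212878055), np.float64(37.48625)) (np.float64(294.9138056092843), np.float64(230.69604690522246), np.float64(103.4)) (array([618.22597149, -45.53641577, 109.18623713]), np.float64(0.7717498239972027))
exp [619.36939947 -46.68915913 102.67630193] bias [-1.14342798  1.15274336  6.5099352 ]
[6.16412e+02 4.29450e+01 7.52740e+01 2.60000e-02 9.08200e+00]
[6.15899e+02 4.29530e+01 7.53280e+01 3.80000e-02 8.71500e+00]
[6.15286e+02 4.30130e+01 7.58390e+01 5.20000e-02 9.72000e+00]
```

```bash
sed -i 's|w=np.clip((I-I.min()-150)/200,0,1)|w=np.clip((I-c.get("thr",150))/120,0,1)|' h.py
python3 - <<'E'
from h import *
t=avg("top",4);s=avg("scene",4)
for c,uv in((t,(358,184)),(s,(294,234))):
    print(c["avg"][uv[1]-6:uv[1]+7:2,uv[0]-6:uv[0]+7:2].sum(2).astype(int))
for k in(440,480):
    t["thr"]=300;s["thr"]=k
    a=cap(t,(358,184));b=cap(s,(294,234));P=tri(ray(t,a[:2]),ray(s,b[:2]));print(np.round(a,2),np.round(b,2),P)
    p=tool()[0];y=np.radians(yawy()[1]-180);E=np.array([p[0]-90*np.cos(y),p[1]-90*np.sin(y),p[2]-1.75]);print("exp",E,"bias",P[0]-E)
E
```

```text
[[434 440 435 427 429 425 423]
 [247 169 160 237 187 240 364]
 [162 194 499 531 466 171  33]
 [179 237 522 575 363 167  41]
 [118 187 458 520 296 189  40]
 [118 182 189 211 228  24  54]
 [214 216 211 216 207 170 164]]
[[188 396 431 429 416 377 366]
 [188 377 386 297 189 137 398]
 [145 136 388 473 471 230 292]
 [ 60 157 468 541 528 303 135]
 [ 32  90 375 574 468 190  64]
 [ 46  65 112 177 113  51  72]
 [ 32  48  72  59 102 268 388]]
[357.51 183.56  30.7 ] [294.54 234.38  13.63] (array([621.15388119, -47.15456429,  97.77814154]), np.float64(1.6796851797950483))
exp [619.36445189 -46.70997718 102.7052279 ] bias [ 1.7894293  -0.44458712 -4.92708636]
[357.51 183.56  30.7 ] [294.49 234.8    7.14] (array([621.45891047, -47.36213053,  96.43427953]), np.float64(1.9554680184967594))
exp [619.36445189 -46.70997718 102.7052279 ] bias [ 2.09445858 -0.65215335 -6.27094837]
```

Run:
```python
from h import *
t=avg("top",4);s=avg("scene",4)
p=tool()[0];y=np.radians(yawy()[1]-180);E=np.array([p[0]-90*np.cos(y),p[1]-90*np.sin(y),p[2]-1.75]);print("exp",E)
for k in(300,340,380):
    t["thr"]=k;s["thr"]=k
    a=cap(t,(358,184),5);b=cap(s,(294,234),4);P=tri(ray(t,a[:2]),ray(s,b[:2]));print(np.round(a,2),np.round(b,2),P,"bias",P[0]-E)
P=tri(ray(t,(357.6,183.6)),ray(s,(294.25,233.6)));print(P)
# silhouette fits, stud half only, z free
half=[box(-13,40,-13,13,4,8),box(-13,17,-13,13,12,16)]+TAB[3:]
```

```text
exp [619.37678209 -46.71809623 102.71408483]
[357.47 183.56  30.28] [294.41 233.87  33.31] (array([620.68062276, -47.07568744,  99.4513819 ]), np.float64(1.9178370109514418)) bias [ 1.30384067 -0.35759121 -3.26270293]
[357.49 183.62  28.69] [294.48 233.92  28.78] (array([620.63679601, -47.03339593,  99.10083898]), np.float64(1.673666583299987)) bias [ 1.26001392 -0.3152997  -3.61324586]
[357.54 183.7   26.01] [294.51 234.01  23.37] (array([620.59508037, -47.09247747,  98.61787497]), np.float64(1.410938512244515)) bias [ 1.21829829 -0.37438124 -4.09620986]
(array([620.37004261, -47.33763304, 100.42005685]), np.float64(1.8501532406345684))
```

Stud cap centroids: top (357.5,183.6), scene (294.4,233.9). Seen by the cameras, the tab hangs about 4 mm above the ledge and about 1 mm to +x. I'll move it over the ledge and feel for the height.

>>> arm_command([
  [0, 15, -0.6, 0, 0],
  [0, 30, -0.6, 0, 0],
  [0, 45, -0.6, 0, 0],
  [0, 45, -0.6, 0, 0],
  [0, 45, -0.6, 0, 0],
])

```text
clock: 10.07
eef_pos: [620.6, -91.7, 104.5]
eef_rot: [3.141, 0.0, 1.61]
wrist_force: [0.7, -0.2, -0.6]
finger_gap: 17.8
finger_force: 25.0
```

>>> arm_command([
  [0, 0, 0, 0.7, 0],
  [0, 0, 0, 1.5, 0],
  [0, 0, 0, 1.5, 0],
])

```text
clock: 10.45
eef_pos: [620.4, -91.9, 102.8]
eef_rot: [-3.141, -0.0, 1.609]
wrist_force: [-0.5, 0.1, -0.1]
finger_gap: 17.6
finger_force: 25.0
```

>>> arm_command([
  [0, 0, 0, 0.7, 0],
  [0, 0, 0, 1.5, 0],
  [0, 0, 0, 1.5, 0],
])

```text
clock: 10.82
eef_pos: [620.5, -91.7, 101.4]
eef_rot: [-3.141, -0.0, 1.61]
wrist_force: [0.0, 0.3, -0.4]
finger_gap: 17.9
finger_force: 25.0
```

>>> arm_command([
  [0, 0, 0, 0.5, 0],
  [0, 0, 0, 1, 0],
  [0, 0, 0, 1, 0],
])

```text
clock: 11.2
eef_pos: [620.5, -91.7, 100.4]
eef_rot: [-3.142, -0.0, 1.61]
wrist_force: [0.3, 0.4, -0.7]
finger_gap: 17.8
finger_force: 25.0
```

>>> arm_command([
  [0, 0, 0, 0.5, 0],
  [0, 0, 0, 1, 0],
  [0, 0, 0, 1, 0],
])

```text
clock: 11.58
eef_pos: [620.5, -91.7, 99.4]
eef_rot: [-3.142, 0.0, 1.61]
wrist_force: [-0.2, 0.2, -0.5]
finger_gap: 17.8
finger_force: 25.0
```

>>> arm_command([
  [0, 0, 0, 0.5, 0],
  [0, 0, 0, 1, 0],
  [0, 0, 0, 1, 0],
])

```text
clock: 11.95
eef_pos: [620.5, -91.7, 98.4]
eef_rot: [-3.142, -0.0, 1.61]
wrist_force: [-0.4, -0.3, -0.8]
finger_gap: 17.4
finger_force: 25.0
```

>>> arm_command([
  [0, 0, 0, 0.5, 0],
  [0, 0, 0, 1, 0],
  [0, 0, 0, 1, 0],
])

```text
clock: 12.32
eef_pos: [620.5, -91.7, 97.4]
eef_rot: [-3.141, -0.0, 1.61]
wrist_force: [0.9, 0.5, 0.1]
finger_gap: 17.9
finger_force: 25.0
```

>>> arm_command([
  [0, 0, 0, 0.5, 0],
  [0, 0, 0, 1, 0],
  [0, 0, 0, 1, 0],
])

```text
clock: 12.7
eef_pos: [620.6, -91.7, 96.6]
eef_rot: [3.141, 0.0, 1.61]
wrist_force: [0.4, -0.2, 1.6]
finger_gap: 18.0
finger_force: 25.0
```

Run:
```python
from h import *
t=avg("top",4);s=avg("scene",4)
st=monitor.read_state();print(st["clock"],tool()[0],st["wrist_force"],st["moment"])
T=cv2.resize(t["avg"][160:235,310:360].astype(np.uint8),(400,600),interpolation=cv2.INTER_CUBIC)
S=cv2.resize(s["avg"][190:265,290:340].astype(np.uint8),(400,600),interpolation=cv2.INTER_CUBIC)
save(np.hstack([T,S]),"pics/ledge.png")
```

```text
13.1 [620.57093009 -91.76264263  96.53603626] [-0.38626431 -1.54021333  1.80692995] [-0.06950792  0.07440902 -0.00195794]
```

View pics/ledge.png

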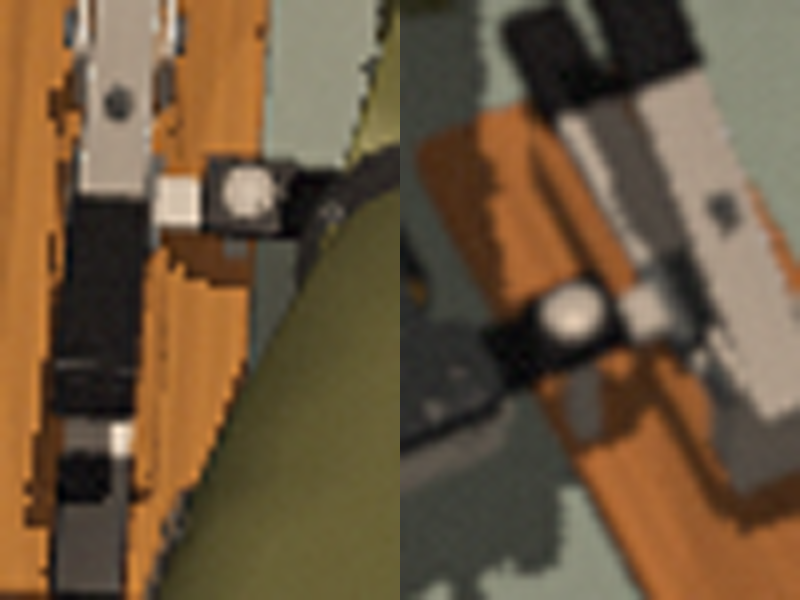

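The foot touches the ledge at TCP z≈97 with a force of 1.7 N, so the rim is at about 75.2, which matches the fit. In the picture the cap is at (341,184) in the top view, over the ledge and slightly to +x. I'll work out the offset with the heights now fixed.

Run:
```python
from h import *
t=avg("top",3);s=avg("scene",3)
p=tool()[0];y=np.radians(yawy()[1]-180);zc=p[2]-1.75
print("kin stud",p[:2]-90*np.array([np.cos(y),np.sin(y)]),np.degrees(y))
t0=dict(t);t0["avg"]=cv2.imread("pics/top0.png")[:,:,::-1].astype(float)
s0=dict(s);s0["avg"]=cv2.imread("pics/scene0.png")[:,:,::-1].astype(float)
L=np.array([[-8,-62,0],[8,-62,0],[8,-15,0],[-8,-15,0]],float)
def fl(c,r,uv,yaw):
    col=c["avg"][uv[1]-1:uv[1]+2,uv[0]-1:uv[0]+2].reshape(-1,3).mean(0)
    d=np.linalg.norm(c["avg"][r[1]:r[3],r[0]:r[2]]-col,axis=2);m=np.clip(1-(d-10)/50,0,1)
    f=lambda p:((render(c,[place(L,p[0],p[1],75.2,np.radians(p[2]))],r)-m)**2).sum()
    x0=np.array([616,43,2.2]);q=minimize(f,x0,method="Nelder-Mead",options=dict(initial_simplex=np.vstack([x0]+[x0+2*e for e in np.eye(3)]),xatol=.01,fatol=1e-3));return q.x,q.fun
ft=fl(t0,(331,178,352,193),(340,186),0);fs=fl(s0,(301,226,318,242),(309,232),0);print(ft,fs)
t["thr"]=340;s["thr"]=340
a=cap(t,(341,184),5);b=cap(s,(311,228),4);print(a,b)
for c,q,f in((t,a,ft[0]),(s,b,fs[0])):
    P=atz(c,q[:2],zc)
    for Y in(2.2,f[2]):
        # die centre if ledge end midpoint fixed and yaw Y
        e=f[:2]+62*np.array([np.sin(np.radians(f[2])),-np.cos(np.radians(f[2]))])
        D=e-62*np.array([np.sin(np.radians(Y)),-np.cos(np.radians(Y))])
        d=P[:2]-D;cy,sy=np.cos(np.radians(Y)),np.sin(np.radians(Y));print(P,"yaw",Y,"die",D,"in die",d[0]*cy+d[1]*sy,-d[0]*sy+d[1]*cy)
# wooden block edge yaw, top image rows
B=t0["avg"];pts=[]
for v in list(range(160,178))+list(range(196,230)):
    row=B[v,330:352,0]-B[v,330:352,2]; i=np.where((row[:-1]>55)&(row[1:]<=55))[0]
    if len(i):i=i[-1];pts.append(atz(t,(330+i+(row[i]-55)/(row[i]-row[i+1]),v),40)[:2])
pts=np.array(pts);f=np.polyfit(pts[:,0],pts[:,1],1);r=pts[:,1]-np.polyval(f,pts[:,0]);k=abs(r)<2;f=np.polyfit(pts[k,0],pts[k,1],1);print("block yaw",np.degrees(np.arctan(f[0])),k.sum(),r[k].std())
```

```text
kin stud [617.03804393  -1.79914823] -87.77003258117524
(array([615.73292467,  43.69649729,   2.55350461]), np.float64(3.169442694214653)) (array([615.7607596 ,  42.89770519,   2.40514689]), np.float64(7.857219410216652))
(np.float64(340.54595155057035), np.float64(183.4023941936092), np.float64(29.46944444444444)) (np.float64(311.1734379656302), np.float64(228.48127545445513), np.float64(27.963888888888892))
[617.93367373  -1.5098691   94.73758082] yaw 2.2 die [616.11512379  43.71236084] in die 0.08122718624472514 -45.25870752465559
[617.93367373  -1.5098691   94.73758082] yaw 2.553504610577656 die [615.73292467  43.69649729] in die 0.18451573559037593 -45.25952732017021
[620.10331358  -3.62956768  94.73758082] yaw 2.2 die [615.98257055  42.90662402] in die 2.331283257945021 -46.66007692627952
[620.10331358  -3.62956768  94.73758082] yaw 2.4051468907178783 die [615.7607596   42.89770519] in die 2.386192618319413 -46.66852236981985
block yaw 1.8110701886137306 52 0.3189999336795164
```

>>> arm_command([
  [0, 0, 0, -4.5, 0],
  [0, 0, -0.2, -4.5, 0],
  [0, 12, -0.4, -4.5, 0],
  [0, 24, -0.4, -4.5, 0],
  [0, 36, -0.4, -4.5, 0],
  [0, 45.5, -0.4, -4.5, 0],
  [0, 45.5, -0.4, -4.5, 0],
  [0, 45.5, -0.4, -4.5, 0],
])

```text
clock: 14.4
eef_pos: [618.4, -46.4, 101.0]
eef_rot: [3.142, 0.0, 1.61]
wrist_force: [-0.6, -0.1, 0.2]
finger_gap: 17.7
finger_force: 25.0
```

>>> arm_command([
  [0, 0, 0, 1, 0],
  [0, 0, 0, 2, 0],
  [0, 0, 0, 3, 0],
  [0, 0, 0, 4, 0],
  [0, 0, 0, 4, 0],
  [0, 0, 0, 4, 0],
])

```text
clock: 15.15
eef_pos: [618.3, -46.2, 96.9]
eef_rot: [-3.142, 0.0, 1.61]
wrist_force: [-0.1, 0.5, -0.2]
finger_gap: 17.8
finger_force: 25.0
```

>>> arm_command([
  [0, 0, 0, 0.5, 0],
  [0, 0, 0, 1, 0],
  [0, 0, 0, 1, 0],
])

```text
clock: 15.52
eef_pos: [618.3, -46.2, 95.9]
eef_rot: [-3.142, -0.0, 1.61]
wrist_force: [-0.4, -0.8, -0.2]
finger_gap: 17.7
finger_force: 25.0
```

>>> arm_command([
  [0, 0, 0, 0.5, 0],
  [0, 0, 0, 1, 0],
  [0, 0, 0, 1, 0],
])

```text
clock: 15.9
eef_pos: [618.3, -46.3, 94.9]
eef_rot: [-3.142, 0.0, 1.61]
wrist_force: [0.8, 0.3, -0.8]
finger_gap: 18.0
finger_force: 25.0
```

>>> arm_command([
  [0, 0, 0, 0.5, 0],
  [0, 0, 0, 1, 0],
  [0, 0, 0, 1, 0],
])

```text
clock: 16.27
eef_pos: [618.3, -46.2, 93.9]
eef_rot: [-3.141, -0.0, 1.61]
wrist_force: [-1.0, -0.9, -0.3]
finger_gap: 17.9
finger_force: 25.0
```

>>> arm_command([
  [0, 0, 0, 0.4, 0],
  [0, 0, 0, 0.8, 0],
  [0, 0, 0, 0.8, 0],
])

```text
clock: 16.65
eef_pos: [618.3, -46.2, 93.1]
eef_rot: [-3.142, -0.0, 1.61]
wrist_force: [0.1, 0.0, -0.9]
finger_gap: 17.8
finger_force: 25.0
```

The foot has dropped 3.8 mm below the rim without any resistance. I'll go down to contact, then release.

>>> arm_command([
  [0, 0, 0, 0.3, 0],
  [0, 0, 0, 0.6, 0],
  [0, 0, 0, 0.6, 0],
])

```text
clock: 17.02
eef_pos: [618.4, -46.3, 92.8]
eef_rot: [3.141, 0.0, 1.61]
wrist_force: [-0.3, 0.0, 2.2]
finger_gap: 17.9
finger_force: 25.0
```

>>> arm_command([
  [0.1, 0, 0, 0, 0],
  [0.25, 0, 0, 0, 0],
  [0.4, 0, 0, 0, 0],
  [0.4, 0, 0, 0, 0],
  [0.4, 0, 0, 0, 0],
])

```text
clock: 17.65
eef_pos: [618.3, -46.2, 92.5]
eef_rot: [-3.142, -0.0, 1.61]
wrist_force: [-0.2, -0.2, 0.5]
finger_gap: 37.8
finger_force: 0.0
```

Run:
```python
from h import *
t=avg("top",3);s=avg("scene",3)
st=monitor.read_state();print(st["clock"],tool(),yawy(),st["joints"],st["wrist_force"],st["finger_gap"])
for n,c in(("top",t),("scene",s)):
    print(n,[(round(x["p"],2),np.round(x["rect"]).tolist()) for x in find_in(c,"handle_pad")[:2]])
T=cv2.resize(t["avg"][165:265,300:366].astype(np.uint8),(396,600),interpolation=cv2.INTER_CUBIC)
S=cv2.resize(s["avg"][155:255,285:351].astype(np.uint8),(396,600),interpolation=cv2.INTER_CUBIC)
save(np.hstack([T,S]),"pics/seated.png")
```

```text
17.95 (array([618.35942632, -46.25136162,  92.54930103]), array([[-3.89055005e-02,  9.99242894e-01,  8.42510953e-06],
       [ 9.99242894e-01,  3.89055004e-02,  1.24260629e-05],
       [ 1.20888720e-05,  8.90217303e-06, -1.00000000e+00]])) (np.float64(2.229683705334906), np.float64(92.22968371150091)) [-1.33721659e-01  5.83222057e-01  1.43657995e+00  1.49170269e-05
  1.12178395e+00 -1.72643456e-01] [-0.21243772  0.41868717 -0.16124796] 37.95696548006461
top [(0.91, [324.0, 186.0, 12.0, 48.0])]
scene [(0.63, [327.0, 210.0, 33.0, 62.0])]
```

View pics/seated.png

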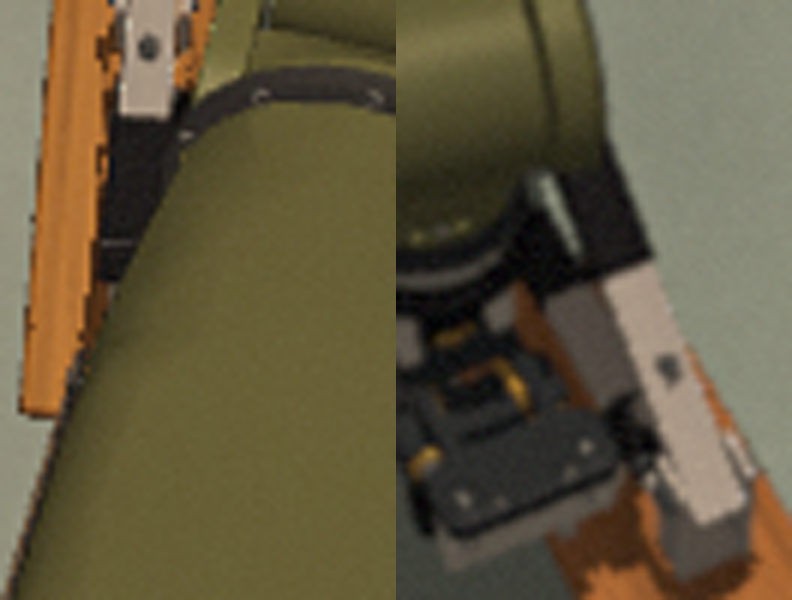

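The arm hides the tab here, but the drop and the contact force show it is seated. The handle is up. I'll rise clear, close the fingers and move above the handle pad.

>>> arm_command([
  [0.4, 0, 0, -15, 0],
  [0.4, 0, 0, -40, 0],
  [0.4, 0, 0, -90, 0],
  [0, 0, 0, -140, 0],
  [0, 0, 0, -140, 0],
  [0, 30, -15, -140, 0],
  [0, 60, -30, -140, 0],
  [0, 89.8, -45.6, -140, 0],
  [0, 89.8, -45.6, -140, 0],
  [0, 89.8, -45.6, -140, 0],
], force=10)

```text
clock: 19.3
eef_pos: [569.5, 41.3, 232.5]
eef_rot: [-3.142, 0.0, 1.61]
wrist_force: [0.4, -0.4, -0.4]
finger_gap: 0.8
finger_force: 0.0
```

Run:
```python
from h import *
s=avg("scene",3);t=avg("top",2)
st=monitor.read_state();print(st["clock"],tool()[0],yawy(),st["wrist_force"],st["finger_gap"])
S=cv2.resize(s["avg"][130:270,260:380].astype(np.uint8),(514,600),interpolation=cv2.INTER_CUBIC)
save(S,"pics/press0.png")
for Y in [(-15)]:
    D=np.array([615.5,43.5]);c,q=np.cos(.0384),np.sin(.0384)
    for th in(0,.2,.4,.5,.65,.75):
        f=.6-th;x=50-130*np.cos(f)+9*np.sin(f);z=75.2+29+130*np.sin(f)+9*np.cos(f)
        print(th,"pad die x",round(x,1),"z",round(z,1),"TCPz",round(z+19,1))
    print("cap pred scene",proj(s,[D[0],D[1],91.2]),proj(t,[D[0],D[1],91.2]))
```

```text
19.55 [569.48695271  41.10385213 232.33979439] (np.float64(2.1801274719460926), np.float64(92.18012813415976)) [ 0.3051732  -0.55067343 -0.38998646] 0.43340069302210904
0 pad die x -52.2 z 185.0 TCPz 204.0
0.2 pad die x -66.2 z 163.1 TCPz 182.1
0.4 pad die x -75.6 z 138.8 TCPz 157.8
0.5 pad die x -78.5 z 126.1 TCPz 145.1
0.65 pad die x -80.3 z 106.7 TCPz 125.7
0.75 pad die x -79.9 z 93.7 TCPz 112.7
cap pred scene [[327.82842726 221.2838751 ]] [[323.65532394 182.92651859]]
```

View pics/press0.png

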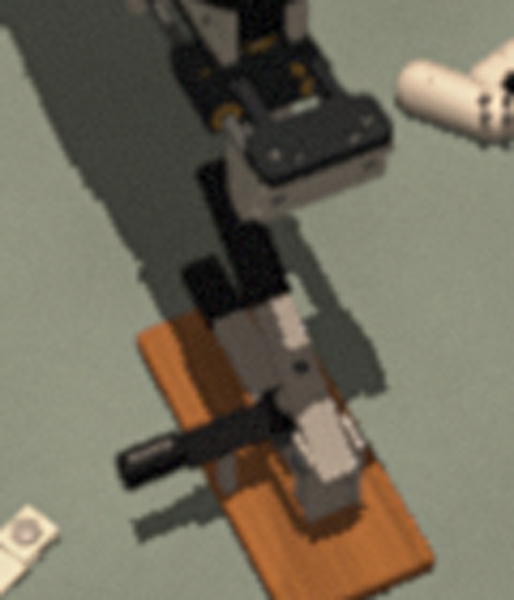

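The picture shows the tab lying on the ledge, with its grip at about (150,460) and its stud under the arm. The fingers are above the handle. I'm pressing along the handle's arc to just before the earliest meeting point.

>>> arm_command([
  [0, 0, 0, 14, 0],
  [0, 0, 0, 22, 0],
  [0, -3, 0, 28, 0],
  [0, -3, -4, 35, 0],
  [0, -3, -9, 42, 0],
  [0, -3, -14, 50, 0],
  [0, -3, -17, 57, 0],
  [0, -3, -20, 64, 0],
  [0, -3, -21, 66, 0],
  [0, -3, -21, 66, 0],
])

```text
clock: 20.8
eef_pos: [548.5, 37.9, 166.6]
eef_rot: [3.141, -0.0, 1.61]
wrist_force: [1.4, 0.2, 3.5]
finger_gap: 0.7
finger_force: 1.7
```

>>> arm_command([
  [0, 0, -1, 2, 0],
  [0, 0, -2, 4, 0],
  [0, 0, -2, 4, 0],
])

```text
clock: 21.18
eef_pos: [546.4, 37.9, 162.5]
eef_rot: [3.142, -0.0, 1.61]
wrist_force: [4.5, 0.6, 1.9]
finger_gap: 0.7
finger_force: 1.7
```

>>> arm_command([
  [0, 0, -0.3, 1.5, 0],
  [0, 0, -0.6, 3, 0],
  [0, 0, -0.6, 3, 0],
])

```text
clock: 21.55
eef_pos: [545.6, 37.8, 159.4]
eef_rot: [-3.141, -0.0, 1.61]
wrist_force: [0.8, 0.2, 3.8]
finger_gap: 0.4
finger_force: 1.9
```

>>> arm_command([
  [0, 0, -0.3, 1.5, 0],
  [0, 0, -0.6, 3, 0],
  [0, 0, -0.6, 3, 0],
])

```text
clock: 21.92
eef_pos: [544.9, 37.8, 156.3]
eef_rot: [-3.141, -0.0, 1.61]
wrist_force: [-3.1, 0.2, 4.8]
finger_gap: 0.2
finger_force: 2.0
```

>>> arm_command([
  [0, 0, -0.3, 1.5, 0],
  [0, 0, -0.6, 3, 0],
  [0, 0, -0.6, 3, 0],
])

```text
clock: 22.3
eef_pos: [544.5, 37.8, 153.4]
eef_rot: [-3.141, -0.0, 1.61]
wrist_force: [-2.6, 0.2, 4.7]
finger_gap: 0.2
finger_force: 2.1
```

>>> arm_command([
  [0, 0, -0.3, 1.5, 0],
  [0, 0, -0.7, 3, 0],
  [0, 0, -0.7, 3, 0],
])

```text
clock: 22.68
eef_pos: [543.9, 37.7, 150.4]
eef_rot: [3.142, -0.0, 1.61]
wrist_force: [-1.9, -0.3, 4.4]
finger_gap: 0.4
finger_force: 2.1
```

>>> arm_command([
  [0, 0, -0.3, 1.5, 0],
  [0, 0, -0.6, 3, 0],
  [0, 0, -0.6, 3, 0],
])

```text
clock: 23.05
eef_pos: [543.3, 37.7, 147.4]
eef_rot: [-3.142, 0.0, 1.61]
wrist_force: [-2.1, -0.0, 5.1]
finger_gap: 0.6
finger_force: 2.1
```

>>> arm_command([
  [0, 0, -0.3, 1.5, 0],
  [0, 0, -0.5, 3, 0],
  [0, 0, -0.5, 3, 0],
])

```text
clock: 23.42
eef_pos: [542.8, 37.7, 144.4]
eef_rot: [-3.141, -0.0, 1.61]
wrist_force: [-2.7, 0.4, 4.9]
finger_gap: 0.4
finger_force: 2.2
```

>>> arm_command([
  [0, 0, -0.2, 1.5, 0],
  [0, 0, -0.4, 3, 0],
  [0, 0, -0.4, 3, 0],
])

```text
clock: 23.8
eef_pos: [542.4, 37.7, 141.4]
eef_rot: [-3.141, -0.0, 1.61]
wrist_force: [-3.0, 0.9, 4.3]
finger_gap: 0.4
finger_force: 2.3
```

>>> arm_command([
  [0, 0, -0.2, 1.5, 0],
  [0, 0, -0.4, 3, 0],
  [0, 0, -0.4, 3, 0],
])

```text
clock: 24.18
eef_pos: [542.0, 37.7, 138.5]
eef_rot: [-3.142, -0.0, 1.61]
wrist_force: [-2.8, 0.8, 4.7]
finger_gap: 0.5
finger_force: 2.3
```

>>> arm_command([
  [0, 0, -0.2, 1, 0],
  [0, 0, -0.3, 2, 0],
  [0, 0, -0.3, 2, 0],
])

```text
clock: 24.55
eef_pos: [541.7, 37.6, 136.5]
eef_rot: [3.142, -0.0, 1.61]
wrist_force: [-2.5, 1.2, 4.4]
finger_gap: 0.4
finger_force: 2.3
```

>>> arm_command([
  [0, 0, 0, 1, 0],
  [0, 0, -0.1, 2, 0],
  [0, 0, -0.1, 2, 0],
])

```text
clock: 24.92
eef_pos: [541.6, 37.6, 134.8]
eef_rot: [3.142, 0.0, 1.61]
wrist_force: [-4.4, 1.1, 8.5]
finger_gap: 0.4
finger_force: 4.2
```

>>> arm_command([
  [0, 0, 0, 1, 0],
  [0, 0, 0, 2, 0],
  [0, 0, 0, 2, 0],
])

```text
clock: 25.3
eef_pos: [541.5, 37.6, 133.3]
eef_rot: [-3.142, 0.0, 1.61]
wrist_force: [-8.3, 0.5, 13.9]
finger_gap: 0.3
finger_force: 7.1
```

>>> arm_command([
  [0, 0, 0, 1, 0],
  [0, 0, 0, 2, 0],
  [0, 0, 0, 2, 0],
])

```text
clock: 25.68
eef_pos: [541.4, 37.6, 131.2]
eef_rot: [-3.141, 0.0, 1.61]
wrist_force: [-8.5, 1.3, 14.5]
finger_gap: 0.5
finger_force: 7.1
```

>>> arm_command([
  [0, 0, 0, 0.7, 0],
  [0, 0, 0, 1.4, 0],
  [0, 0, 0, 1.4, 0],
])

```text
clock: 26.05
eef_pos: [541.3, 37.6, 129.1]
eef_rot: [-3.141, 0.0, 1.61]
wrist_force: [-4.7, 0.8, 5.3]
finger_gap: 0.6
finger_force: 2.6
```

>>> arm_command([
  [0, 0, 0, 0.5, 0],
  [0, 0, 0, 1, 0],
  [0, 0, 0, 1, 0],
])

```text
clock: 26.42
eef_pos: [541.3, 37.6, 128.0]
eef_rot: [-3.141, -0.0, 1.61]
wrist_force: [-4.1, 0.6, 6.2]
finger_gap: 0.4
finger_force: 2.6
```

>>> arm_command([
  [0, 0, 0, 0.5, 0],
  [0, 0, 0, 1, 0],
  [0, 0, 0, 1, 0],
])

```text
clock: 26.8
eef_pos: [541.4, 37.6, 127.0]
eef_rot: [-3.141, -0.0, 1.61]
wrist_force: [-4.5, 0.2, 4.5]
finger_gap: 0.3
finger_force: 2.6
```

The click was felt: the force fell from 14.5 N to the spring's roughly 5 N. I'll go 1 mm further for certainty, still clear of bottoming out, and then let the handle up along its arc.

>>> arm_command([
  [0, 0, 0, 0.5, 0],
  [0, 0, 0, 1, 0],
  [0, 0, 0, 1, 0],
])

```text
clock: 27.18
eef_pos: [541.4, 37.6, 126.1]
eef_rot: [-3.141, 0.0, 1.61]
wrist_force: [-5.7, -0.2, 5.6]
finger_gap: 0.3
finger_force: 2.7
```

>>> arm_command([
  [0, 0, 0.2, -5, 0],
  [0, 0, 0.8, -10, 0],
  [0, 0, 2, -16, 0],
  [0, 0, 3.5, -22, 0],
  [0, 0, 5.5, -28, 0],
  [0, 0, 8, -35, 0],
  [0, 0, 11, -42, 0],
  [0, 0, 14.5, -49, 0],
  [0, 0, 18.5, -56, 0],
  [0, 0, 23, -63, 0],
  [0, 0, 28, -70, 0],
  [0, 0, 30, -77, 0],
  [0, 0, 30, -85, 0],
  [0, 0, 30, -110, 0],
  [0, 0, 30, -130, 0],
  [0, 0, 30, -150, 0],
  [0, 0, 30, -150, 0],
])

```text
clock: 29.3
eef_pos: [571.8, 38.8, 277.3]
eef_rot: [3.14, 0.0, 1.61]
wrist_force: [-0.1, -0.2, -1.3]
finger_gap: 0.3
finger_force: 0.0
```

>>> arm_command([
  [0, -60, -30, -10, 0],
  [0, -120, -60, -10, 0],
  [0, -180, -100, -10, 0],
  [0, -230, -140, -10, 0],
  [0, -230, -140, -10, 0],
  [0, -230, -140, -10, 0],
])

```text
clock: 30.05
eef_pos: [439.9, -197.2, 285.4]
eef_rot: [-3.141, -0.0, 1.607]
wrist_force: [0.3, 0.8, 0.4]
finger_gap: 0.6
finger_force: 0.0
```

Run:
```python
from h import *
s=avg("scene",3);t=avg("top",3)
st=monitor.read_state();print(st["clock"],tool()[0],st["wrist_force"])
T=cv2.resize(t["avg"][145:245,300:366].astype(np.uint8),(396,600),interpolation=cv2.INTER_CUBIC)
S=cv2.resize(s["avg"][165:265,285:351].astype(np.uint8),(396,600),interpolation=cv2.INTER_CUBIC)
save(np.hstack([T,S]),"pics/end.png")
```

```text
30.35 [ 441.10876896 -195.70876652  285.90249337] [ 0.39521815 -0.32928808 -0.0426046 ]
```

View pics/end.png

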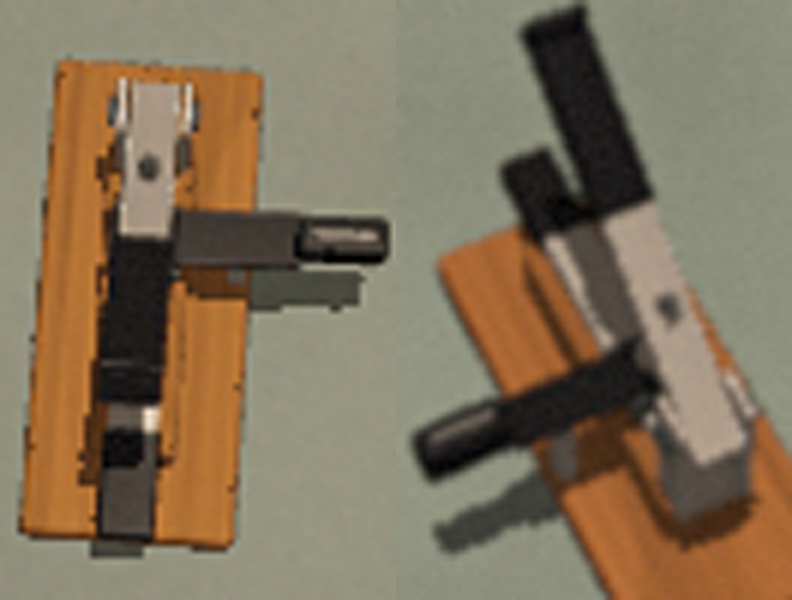

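The handle is back up, as it was at the start. The tab lies flat on the ledge with its grip at about (345,40) in the top panel, and nothing is touched.

```bash
python3 -c "
from h import *
print(job.sign_off())"
```

```text
the job is handed in; nothing more can be done
None
```

The tab's stud clicked shut in the die at about 14.5 N on the handle, the handle is back up, the tab lies in the cup with nothing held, and the job is handed in (no verdict was returned; the closed stud itself is out of sight under the arm).

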